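Nudge the egg cup back to the middle of its coaster

TASK

On the breakfast tray, one of the two ash egg cups has slid towards the edge of its round stone coaster. With light fingertip taps low on its foot, push it back until it stands centred on its coaster like the other one, upright and with its egg still in it. Only touch it - do not grasp, lift or tip it, or strike it hard - and leave both coasters, the other cup and everything else where they are.

Things in the scene. Friction and masses are not known exactly. Their poses are not given: they have to be found in the camera images.
- cup_a: egg cup to be centred: turned ash, 40 mm high, 45 g, plus a 58 g egg (egg top 83 mm above the cup's underside). Widest low down: round foot flange, diameter 48, from 3 to 13 mm up, over a recessed standing ring of 36; waist 27, bowl 44 at the rim. Slides when pushed at the flange, tips when pushed at the rim. Loose. Origin: centre of underside, z up. Starts 16 to 24 mm off centre, any direction
- coaster_a: round coaster under cup_a: grey soapstone, diameter 90 mm, 10 mm thick, 0.19 kg, flat top with two fine concentric rings (53 and 76 mm across), loose on the tray but stays put when the cup is slid on it. Origin: centre of its underside, z up; its top is at z = +10 mm in its frame. Its yaw is arbitrary
- egg_a_center (a point): the middle of the thick part of the brown hen's egg standing loose, blunt end down, in cup_a (42 mm in diameter, 54 mm long); it normally lies on the cup's axis, about 50 mm above the cup's underside
- cup_b: the other egg cup, same as cup_a, with an egg in it, already centred on its own coaster; leave alone. Origin: centre of its underside
- coaster_b: the coaster under cup_b, same as coaster_a; leave alone. Origin: centre of its underside
- egg_b_center (a point): the middle of the thick part of the egg in cup_b; leave alone
- tray: aluminium tray fixed on the shelf, 320 (its x) by 460 mm (its y), 3 mm floor, rim 20 mm high, handles at its y ends 30 mm high. The coasters stand about 115 mm either side of its centre along y; which is on which side varies. Origin: centre of its underside. Fixed kitchen things up to 220 mm high stand on the shelf beyond its ends and its far side
- salt: ceramic salt shaker with steel cap, 40 mm in diameter, 53 mm high, upright near the middle of the tray between the coasters; leave alone. Origin: centre of its underside
- honey: small honey jar, 48 mm in diameter, 60 mm high, upright on the tray near its far long side, midway; leave alone. Origin: centre of its underside
- spoon_a: steel egg spoon 120 mm long, 23 mm wide and 6 mm high, lying along the tray's near long rim; leave alone. Origin: its middle, on its underside, x along it
- spoon_b: steel egg spoon like spoon_a, lying along the same rim on the other side; leave alone. Origin: its middle, on its underside
Things that resemble listed ones, but are neither listed nor needed, are in the scene too. Leave any green look-alike of the cup_a alone.

How it is judged:
At the end, for the whole second after the job is handed in: cup_a stands upright and still on its coaster with its centre within 6 mm of the coaster's centre, its egg seated in it; coaster_a within 10 mm of where it started; cup_b still upright on its own coaster within 6 mm of its centre (horizontal distance between cup_a and coaster_a below 0.006 m and z of cup_a in the frame of coaster_a between 0.008 and 0.012 m and angle between each of cup_a, cup_b's own z axis and vertical below 0.05 rad and linear speed of cup_a below 0.01 m/s and horizontal distance between egg_a_center and cup_a below 0.008 m and z of egg_a_center in the frame of cup_a below 0.056 m and distance of coaster_a from where it was at the start of the episode below 0.01 m and horizontal distance between cup_b and coaster_b below 0.006 m); the robot touches nothing.
It fails at once if the egg cup was lifted, knocked off its coaster, or tipped by more than about 15 degrees (z of cup_a in the frame of coaster_a above 0.018 m or z of cup_a in the frame of coaster_a below 0.004 m or angle between cup_a's own z axis and vertical above 0.26 rad).
It fails at once if the egg was lifted or knocked out of its cup (z of egg_a_center in the frame of cup_a above 0.06 m or horizontal distance between egg_a_center and cup_a above 0.025 m).
It fails at once if the egg cup was struck hard, squeezed or gripped (the fingers' force on it passed 5 N) (contact force between the fingers and cup_a above 5 N).
It fails at once if a coaster was shifted by more than 10 mm, or the other egg cup or its egg was disturbed (distance of any of coaster_a, coaster_b, cup_b from where it was at the start of the episode above 0.01 m or distance of egg_b_center from where it was at the start of the episode above 0.015 m).
It fails at once if the salt shaker, honey jar or a spoon was moved by more than 15 mm (distance of any of salt, honey, spoon_a, spoon_b from where it was at the start of the episode above 0.015 m).
It also fails if it takes over 38 s, if anything falls off the work surface, if the arm or the gripper's body presses on something with over 40 N, if the wrist force passes 120 N, or if a joint passes its speed limit or range.

ROBOT

A 6-joint arm with a two-finger parallel gripper is mounted at the origin on the work surface. World frame = base frame: x ahead of the robot, y to its left, z up, the work surface at z = 0. Lengths are in m, angles in rad, forces in N, time in s.
With the tool pointing down it reaches from about 0.25 to 0.725 m from the base axis. Payload 4 kg.
Tool frame: the origin (TCP) lies midway between the tips of the shut fingers; the grasp point (between the pads) lies 19 mm behind it; z points along the fingers, y is the line along which they close (so a half turn about z gives the same grasp; the last joint's range is limited). The gripper opens to 85 mm and grips with 20 to 120 N. Pads are 22 mm wide; open, the fingers measure 114 mm over their backs; the gripper's body (76 mm by 85 mm) begins 54 mm behind the grasp point. The pads swing forward as they close: fully open they stand 13 mm farther back than shut.
Start: joints at [1.237, 0.241, 0.005, 1.335, 0, 1.571], TCP at [0.164, 0.472, 0.231] pointing down, gripper open.
Joint ranges: [-2.72, 2.72], [-1.05, 1.87], [-1.09, 1.28], [-1.99, 2.15], [-1.42, 1.44], [-3.14, 3.14]. Speed limits (rad/s): [2.79, 2.79, 3.14, 3.14, 3.14, 3.14].

INTERFACE

Orientations are given as a unit quaternion [x, y, z, w].
In Python, from workcell import bot gives the robot as it stands.
- The arm moves only by the tool play_rows, never from a script. Its argument "moves" is a list of rows, each a list of 3 entries, a list of its own where there are three numbers: the opening, from -1 (shut) to 1 (fully open), then the shift along the tool's x, y, z in cm, then the turn, a rotation vector about the tool's x, y, z in rad. A call has 1 to 12 rows; each row shifts and turns the commanded pose from where the row before left it, along the tool's axes as they then stand; what a row does not reach is not made up. A row lasts 1/12 s, in which the tool goes at most 41.7 mm and 7.16 degrees, less where a joint would pass 70% of its speed; a pose out of reach is approached as far as the arm can. A call is refused whole if a number of a shift passes 4.17 or a number of a turn 0.125, either way. A call with a gripper value outside its range is refused whole. The fingers move at their own pace and stop on an object; the grip force is fixed at half the most. Time passes only in rows, so rows that do not move let the fingers close. It gives the time, the measured TCP pose, the force and the opening at its end, in the units of the state.
- bot.get_obs(): the state, without advancing time (a new reading comes with each control period).
- bot.camera(name): name is "scene" or "side" or "wrist"; returns (picture, depth): 400x640x3 uint8, red, green, blue; 400x640 float32, m along the optical axis (not along the pixel's ray), 0 where there is no reading.
- bot.camera_info(name): a dict with "K" (3x3 intrinsics, pixels), "k1" (the pictures are not rectified: a ray, as slopes to the right and down, at radius r is drawn at 1 + k1 r^2 times it, then the intrinsics apply), "world_from_camera" (4x4, takes a point from camera to world coordinates); the wrist camera has in their place "T_tool_cam" (4x4, takes a point from camera to tool coordinates, whose origin is the TCP and whose axes are the flange's). Camera axes: x right, y up, looking along -z (the intrinsics and any distortion apply to the point x, -y, -z); pixel columns grow to the right and rows downward; lengths in m; the calibration is good to about 2 mm. A picture is of the moment at which its call begins: read the wrist's pose just before it. camera_info takes no time and is no camera call.
- bot.job_done(): hands the job in, once; it reports no verdict.
The state is a dict: "clock": time; "joint_pos": joint angles; "joint_vel": joint speeds; "tau": joint torques, N m; "eef_pos": TCP position; "tool_rot": TCP orientation; "ft_force": force on the tool from outside, world axes, zero at the start; "ft_torque": the same for the moment, N m; "grip_width": finger opening in m.
Only numpy, scipy, OpenCV 4.12 (cv2) and the standard library are available. Lean on these libraries where they do the work, as an engineer would, in place of code of your own. Each camera call takes 0.05 s, during which the arm holds its last target. There are 200 camera calls.

## Working session

There is one attempt and no reset: what is moved stays moved. The work goes in short steps, Python scripts to look and compute and a tool call to move; the robot and the scene stay as the last step left them, time stands still between calls to the robot, and variables do not carry over. Pictures are saved under pics/ and viewed, on a budget of 10 in all, crops included, one or two more only if the job needs it, and the job is handed in when it is done.

Besides the shell and the picture viewer there is one more tool, called after ">>>" in YAML: its name, and indented under it one key for each argument. play_rows: Moves the arm, as the interface text tells. Its arguments: {"type":"object","properties":{"moves":{"type":"array"}},"required":["moves"]}

```bash
mkdir -p pics; ls; cat > h.py <<'E'
import numpy as np, cv2
from workcell import bot
from scipy.spatial.transform import Rotation as R
def cam(n):
    o=bot.get_obs(); p,d=bot.camera(n); i=bot.camera_info(n)
    if n=="wrist":
        T=np.eye(4);T[:3,:3]=R.from_quat(o["tool_rot"]).as_matrix();T[:3,3]=o["eef_pos"];T=T@np.array(i["T_tool_cam"])
    else: T=np.array(i["world_from_camera"])
    return p,d,np.array(i["K"]),i["k1"],T
def rays(uv,K,k1):
    uv=np.atleast_2d(np.asarray(uv,float))
    s=cv2.undistortPoints(uv[:,None],K,np.array([k1,0,0,0.]))[:,0]
    return np.c_[s[:,0],-s[:,1],-np.ones(len(s))]
def onplane(uv,c,z):
    r=rays(uv,c[2],c[3])@c[4][:3,:3].T; o=c[4][:3,3]
    return o+r*((z-o[2])/r[:,2])[:,None]
def withdepth(uv,c):
    uv=np.atleast_2d(np.asarray(uv,int)); r=rays(uv,c[2],c[3])*c[1][uv[:,1],uv[:,0]][:,None]
    return r@c[4][:3,:3].T+c[4][:3,3]
def save(n,im): cv2.imwrite("pics/"+n+".png",im[:,:,::-1])
E
python3 - <<'E'
from h import *
a=cam("scene");b=cam("side");w=cam("wrist")
save("s1",cv2.resize(np.vstack([a[0],b[0]]),(480,600)))
save("scene",a[0]);save("side",b[0])
for c in(a,b,w):print(c[4].round(3).tolist(),c[2].round(0).tolist(),c[3])
print(bot.get_obs())
np.savez("c1",a0=a[0],a1=a[1],b0=b[0],b1=b[1])
E
```

```text
pics
[[-0.651, -0.419, 0.633, 1.205], [0.759, -0.364, 0.54, 0.494], [0.004, 0.832, 0.555, 0.668], [0.0, 0.0, 0.0, 1.0]] [[497.0, 0.0, 322.0], [0.0, 497.0, 203.0], [0.0, 0.0, 1.0]] -0.027188279774429835
[[-0.72, 0.514, -0.467, 0.137], [-0.694, -0.519, 0.499, 0.369], [0.014, 0.683, 0.73, 0.674], [0.0, 0.0, 0.0, 1.0]] [[430.0, 0.0, 320.0], [0.0, 430.0, 199.0], [0.0, 0.0, 1.0]] -0.02094726406752487
[[0.328, -0.909, -0.259, 0.099], [0.945, 0.315, 0.091, 0.495], [-0.002, -0.274, 0.962, 0.374], [0.0, 0.0, 0.0, 1.0]] [[321.0, 0.0, 324.0], [0.0, 321.0, 201.0], [0.0, 0.0, 1.0]] -0.05240872162717103
{'clock': 0.15, 'joint_pos': array([ 1.23700345e+00,  2.41235074e-01,  3.99980737e-03,  1.33518792e+00,
       -3.26293247e-05,  1.57085563e+00]), 'joint_vel': array([-0.00132368, -0.00212006,  0.00287857,  0.00068054, -0.00069135,
        0.00044459]), 'tau': array([-1.63737794e-03, -3.72635293e+01,  2.52638572e+01,  1.23635185e-02,
       -1.38968039e-04, -1.38160438e-06]), 'eef_pos': array([0.16366299, 0.47193621, 0.23060695]), 'tool_rot': array([ 1.66151886e-01,  9.86099837e-01, -8.04842002e-04, -1.19017502e-04]), 'ft_force': array([-0.03046467,  0.81112301,  0.16137856]), 'ft_torque': array([ 0.01922953,  0.01993782, -0.03131937]), 'grip_width': 0.08545454747267141}
```

View pics/scene.png

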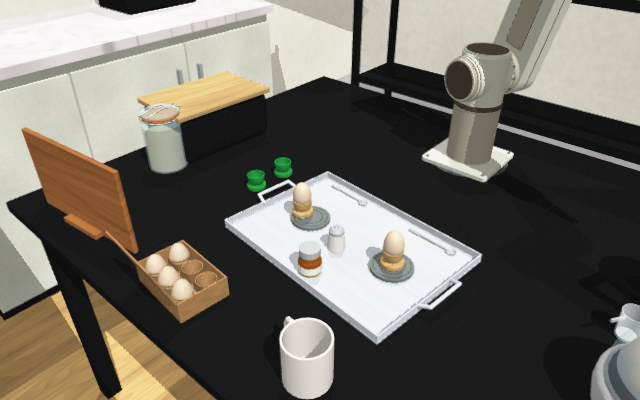

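View pics/side.png

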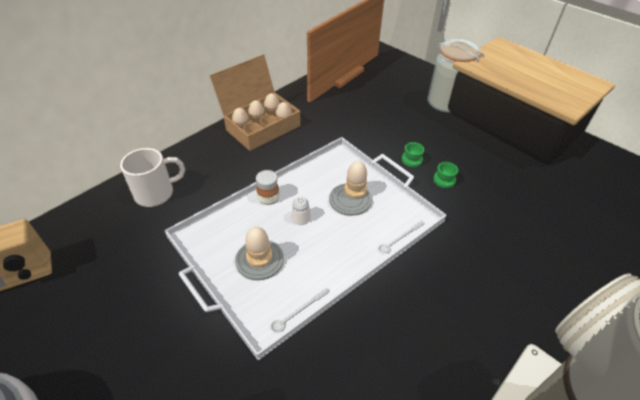

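Scene view: the ash cups are at (302,208) and (393,258). The first sits off its coaster, whose centre is at (311,217), so it is cup_a. In the side view it is at (357,185) with its coaster at (350,199). The second cup is centred on its coaster. The green cups at (257,180) and (283,168) are look-alikes to leave alone.

```bash
python3 - <<'E'
from h import *
from scipy.optimize import least_squares
z=np.load("c1.npz")
for n,p,d,A,B in(("scene",z["a0"],z["a1"],(302,210),(393,258)),("side",z["b0"],z["b1"],(357,187),(258,250))):
    i=bot.camera_info(n);c=(p,d,np.array(i["K"]),i["k1"],np.array(i["world_from_camera"]))
    hsv=cv2.cvtColor(p,cv2.COLOR_RGB2HSV)
    tr=withdepth([(320,290)] if n=="scene" else [(330,260)],c);print(n,"trayfloor",tr.round(4))
    for nm,(u,v) in(("a",A),("b",B)):
        m=np.zeros((400,640),bool);m[v-40:v+45,u-40:u+45]=1
        val=hsv[...,2]
        dark=((val<150)&(hsv[...,1]<60)&m).astype(np.uint8)
        wood=((hsv[...,1]>70)&m&(val>60)).astype(np.uint8)
        k=cv2.morphologyEx(dark,cv2.MORPH_OPEN,np.ones((3,3)))
        N,l,s,ce=cv2.connectedComponentsWithStats(k);j=1+s[1:,4].argmax()
        ys,xs=np.nonzero(l==j);uv=np.c_[xs,ys];P=withdepth(uv,c)
        print(nm,"coaster px",s[j],"z pct",np.percentile(P[:,2],[10,50,90]).round(4))
        h=cv2.convexHull(uv.astype(np.int32))[:,0];
        for zz in(0.013,):
            Q=onplane(h,c,zz)[:,:2]
            f=least_squares(lambda q:np.hypot(*(Q-q[:2]).T)-q[2],[*Q.mean(0),.045],loss="soft_l1",f_scale=.001);print("  circ",f.x.round(4),np.median(abs(f.fun)).round(4))
        ys,xs=np.nonzero(m&(d>0));uv=np.c_[xs,ys];P=withdepth(uv,c)
        for lo,hi,r,t in((.017,.025,.024,"flange"),(.053,.072,.0205,"egg")):
            Q=P[(P[:,2]>lo)&(P[:,2]<hi)&(np.hypot(*(P[:,:2]-f.x[:2]).T)<.06)][:,:2]
            if len(Q)<5:continue
            g=least_squares(lambda q:np.hypot(*(Q-q).T)-r,Q.mean(0)+.015*(Q.mean(0)-c[4][:2,3])/np.linalg.norm(Q.mean(0)-c[4][:2,3]),loss="soft_l1",f_scale=.001);print("  ",t,len(Q),g.x.round(4),np.median(abs(g.fun)).round(4))
E
```

```text
scene trayfloor [[0.6757 0.038  0.0009]]
a coaster px [289 170  36  14 317] z pct [-0.003  -0.0011  0.0007]
  circ [ 0.3859 -0.2588  0.0476] 0.0022
   flange 41 [ 0.3863 -0.2447] 0.0067
b coaster px [378 268  27  15 265] z pct [0.009  0.0119 0.0136]
  circ [0.5572 0.1205 0.0282] 0.0007
   flange 103 [0.5354 0.1067] 0.001
   egg 162 [0.5356 0.1071] 0.0007
side trayfloor [[0.4424 0.0113 0.0045]]
a coaster px [358 147  44  19 464] z pct [-0.0019 -0.0002  0.0015]
  circ [ 0.5775 -0.314   0.0566] 0.0026
b coaster px [249 243  35  28 292] z pct [0.0115 0.013  0.0149]
  circ [0.5335 0.095  0.0344] 0.0011
   flange 91 [0.5368 0.1041] 0.0007
   egg 148 [0.5361 0.1047] 0.0004
```

```bash
cat > m.py <<'E'
from h import *
from scipy.optimize import least_squares
def fit(Q,q0,r=None):
    fs=lambda q:np.hypot(*(Q-q[:2]).T)-(q[2] if r is None else r)
    g=least_squares(fs,[*q0,.045][:2+(r is None)],loss="soft_l1",f_scale=.0007)
    return g.x.round(4),np.median(abs(g.fun)).round(4),len(Q)
def measure(c,guess):
    """guess: approx coaster xy"""
    ys,xs=np.nonzero(c[1]>0);uv=np.c_[xs,ys];P=withdepth(uv,c)
    near=np.hypot(*(P[:,:2]-guess).T)<.065
    uv,P=uv[near],P[near];hsv=cv2.cvtColor(c[0],cv2.COLOR_RGB2HSV)[uv[:,1],uv[:,0]]
    k=(hsv[:,2]<135)&(hsv[:,1]<60)&(P[:,2]>.007)&(P[:,2]<.018)
    print(" coaster z",np.median(P[k,2]).round(4))
    m=np.zeros((400,640),np.uint8);m[uv[k,1],uv[k,0]]=1
    m=cv2.morphologyEx(m,cv2.MORPH_OPEN,np.ones((2,2)))
    hy,hx=np.nonzero(m);h=cv2.convexHull(np.c_[hx,hy].astype(np.int32))[:,0]
    print(" coaster hull",fit(onplane(h,c,.013)[:,:2],guess,.045))
    away=lambda Q:Q.mean(0)+.01*(Q.mean(0)-c[4][:2,3])/np.linalg.norm(Q.mean(0)-c[4][:2,3])
    for lo,hi,r,t in((.0175,.0255,.024,"flange"),(.056,.07,.0208,"egg")):
        Q=P[(P[:,2]>lo)&(P[:,2]<hi)][:,:2]
        if len(Q)>8:print(" ",t,fit(Q,away(Q),r))
E
python3 - <<'E'
from m import *
z=np.load("c1.npz")
for n,p,d in(("scene",z["a0"],z["a1"]),("side",z["b0"],z["b1"])):
    i=bot.camera_info(n);c=(p,d,np.array(i["K"]),i["k1"],np.array(i["world_from_camera"]))
    ga=withdepth([(320,222)] if n=="scene" else [(345,203)],c)[0];print(n,ga.round(3))
    measure(c,ga[:2]);print("b");measure(c,[.536,.106])
    for t,px in (("salt",(336,240) if n=="scene" else (300,212)),("honey",(310,262) if n=="scene" else (267,188))):print(t,withdepth([px],c).round(3))
E
```

```text
scene [ 0.517 -0.099  0.01 ]
 coaster z 0.0116
 coaster hull (array([ 0.5226, -0.1181]), np.float64(0.0005), 10)
  flange (array([ 0.5209, -0.15  ]), np.float64(0.0016), 98)
  egg (array([ 0.5211, -0.1494]), np.float64(0.0009), 99)
b
 coaster z 0.0119
 coaster hull (array([0.5425, 0.1124]), np.float64(0.0007), 13)
  flange (array([0.5351, 0.1066]), np.float64(0.0011), 118)
  egg (array([0.5356, 0.107 ]), np.float64(0.0006), 125)
salt [[ 0.569 -0.01   0.035]]
honey [[ 0.661 -0.001  0.04 ]]
side [ 0.515 -0.113  0.011]
 coaster z 0.0127
 coaster hull (array([ 0.4994, -0.1191]), np.float64(0.0018), 8)
  flange (array([ 0.5222, -0.152 ]), np.float64(0.001), 97)
  egg (array([ 0.522 , -0.1518]), np.float64(0.0005), 93)
b
 coaster z 0.0128
 coaster hull (array([0.5316, 0.1073]), np.float64(0.0009), 14)
  flange (array([0.537 , 0.1041]), np.float64(0.0009), 117)
  egg (array([0.5364, 0.1046]), np.float64(0.0003), 103)
salt [[ 0.545 -0.011  0.041]]
honey [[ 0.631 -0.002  0.053]]
```

>>> play_rows:
  moves:
    - [-1,[-2.8,-2.6,0],[0,0,0]]
    - [-1,[-2.8,-2.6,0],[0,0,0]]
    - [-1,[-2.8,-2.6,0],[0,0,0]]
    - [-1,[-2.8,-2.6,0],[0,0,0]]
    - [-1,[-2.8,-2.6,0],[0,0,0]]
    - [-1,[-2.8,-2.6,0],[0,0,0]]
    - [-1,[-2.8,-2.6,0],[0,0,0]]
    - [-1,[-2.8,-2.6,0],[0,0,0]]
    - [-1,[-2.8,-2.6,0],[0,0,0]]
    - [-1,[-2.8,-2.6,0],[0,0,0]]
    - [-1,[-2.8,-2.6,0],[0,0,0]]
    - [-1,[-2.8,-2.6,0],[0,0,0]]

```text
clock: 1.15
eef_pos: [0.3793, 0.0657, 0.2313]
tool_rot: [0.166, 0.986, 0.0, 0.0]
ft_force: [-0.2, 0.1, -0.1]
grip_width: -0.0001
```

>>> play_rows:
  moves:
    - [-1,[-2.8,-2.6,0],[0,0,0]]
    - [-1,[-2.8,-2.6,0],[0,0,0]]
    - [-1,[-2.8,-2.6,0],[0,0,0]]
    - [-1,[-2.8,-2.6,0],[0,0,0]]
    - [-1,[-2.8,-2.6,0],[0,0,0]]
    - [-1,[-2.8,-2.6,0],[0,0,0]]
    - [-1,[-2.8,-2.6,0],[0,0,0]]
    - [-1,[-2.8,-2.6,0],[0,0,0]]

```text
clock: 1.82
eef_pos: [0.5228, -0.2042, 0.2308]
tool_rot: [0.166, 0.986, 0.0, -0.0]
ft_force: [1.6, 0.2, -0.2]
grip_width: -0.0
```

>>> play_rows:
  moves:
    - [-1,[0,0,0],[0,0,0.124]]
    - [-1,[0,0,0],[0,0,0.124]]
    - [-1,[0,0,0],[0,0,0.124]]
    - [-1,[0,0,0],[0,0,0.124]]
    - [-1,[0,0,0],[0,0,0.124]]
    - [-1,[0,0,0],[0,0,0.124]]
    - [-1,[0,0,0],[0,0,0.124]]
    - [-1,[0,0,0],[0,0,0.124]]
    - [-1,[0,0,0],[0,0,0.124]]
    - [-1,[0,0,0],[0,0,0.124]]
    - [-1,[0,0,0],[0,0,0]]
    - [-1,[0,0,0],[0,0,0]]

```text
clock: 2.82
eef_pos: [0.5223, -0.2023, 0.2309]
tool_rot: [0.707, 0.707, -0.0, -0.0]
ft_force: [-0.2, -1.2, 0.0]
grip_width: 0.0
```

```bash
python3 - <<'E'
from m import *
c=cam("wrist");save("w1",c[0]);o=bot.get_obs()
print(o["clock"],o["eef_pos"],R.from_quat(o["tool_rot"]).as_matrix().round(3).tolist(),o["ft_force"],o["grip_width"],o["joint_pos"].round(2))
measure(c,np.array([.512,-.125]))
np.savez("w1",p=c[0],d=c[1],T=c[4])
E
```

```text
2.8667 [ 0.52237483 -0.20230341  0.23101516] [[0.0, 1.0, -0.001], [1.0, -0.0, 0.0], [0.0, -0.001, -1.0]] [ 0.16664702 -0.63239481  0.13188389] 0.0002939302989380594 [-0.37  0.36  0.17  1.38  0.    1.2 ]
 coaster z 0.014
 coaster hull (array([ 0.5137, -0.1286]), np.float64(0.0006), 16)
  flange (array([ 0.5221, -0.1528]), np.float64(0.0003), 20)
  egg (array([ 0.5223, -0.1521]), np.float64(0.0001), 30)
```

View pics/w1.png

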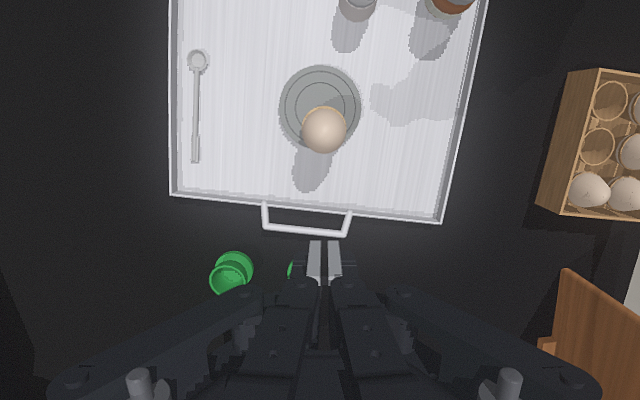

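```bash
cat >> m.py <<'E'
def coaster(c,g):
    """outer edge of coaster: brightness step along radial spokes on the plane z=.013"""
    gray=cv2.GaussianBlur(cv2.cvtColor(c[0],cv2.COLOR_RGB2GRAY),(3,3),0).astype(np.float32)
    Ti=np.linalg.inv(c[4])
    rr=np.arange(.036,.054,.0003);pts=[]
    for a in np.arange(0,2*np.pi,np.pi/36):
        X=np.c_[g[0]+rr*np.cos(a),g[1]+rr*np.sin(a),np.full(len(rr),.013),np.ones(len(rr))]@Ti.T
        s=np.c_[X[:,0]/-X[:,2],-X[:,1]/-X[:,2]];s=s*(1+c[3]*(s**2).sum(1))[:,None]
        uv=(s*[c[2][0,0],c[2][1,1]]+c[2][:2,2]).astype(np.float32)
        v=cv2.remap(gray,uv[:,:1],uv[:,1:],cv2.INTER_LINEAR)[:,0]
        dv=v[4:]-v[:-4];j=dv.argmax()
        if dv[j]>15: pts.append(np.array(g)+rr[j+2]*np.array([np.cos(a),np.sin(a)]))
    Q=np.array(pts);return fit(Q,g),fit(Q,g,.045)
E
python3 - <<'E'
from m import *
z=np.load("w1.npz");i=bot.camera_info("wrist");c=(z["p"],z["d"],np.array(i["K"]),i["k1"],z["T"])
g=np.array([.5137,-.1286])
for k in range(3):
    a,b=coaster(c,g);print(a,b);g=a[0][:2]
save("w1c",cv2.resize(c[0][40:200,240:400],(640,640))[:600])
E
```

```text
(array([ 0.5181, -0.1316,  0.0456]), np.float64(0.0005), 65) (array([ 0.5182, -0.131 ]), np.float64(0.0003), 65)
(array([ 0.518 , -0.1316,  0.0456]), np.float64(0.0005), 66) (array([ 0.5182, -0.131 ]), np.float64(0.0004), 66)
(array([ 0.518 , -0.1316,  0.0457]), np.float64(0.0005), 66) (array([ 0.5183, -0.1311]), np.float64(0.0004), 66)
```

View pics/w1c.png

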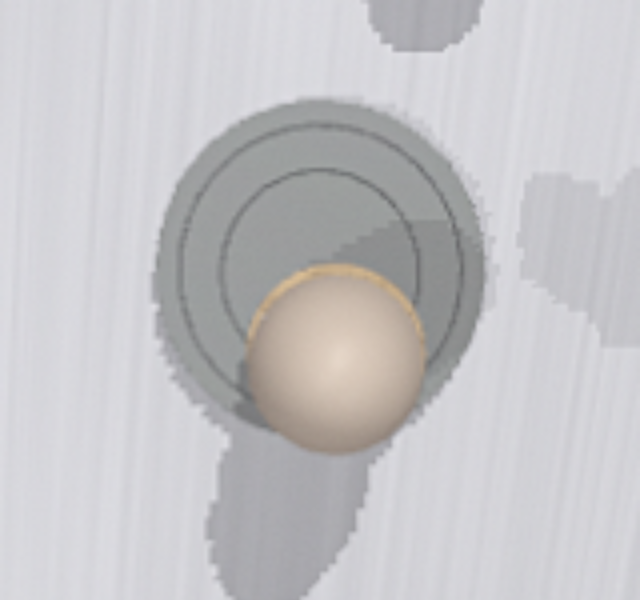

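The crop shows the brown egg in the ash cup sitting low on the coaster, while both rings are centred at about (320,268). So this is cup_a, at (0.522,-0.1525). The coaster centre is (0.518,-0.131), which puts the cup 22 mm off. I'll go behind it with shut fingers tilted 15° away and tap along yaw of about 100°.

>>> play_rows:
  moves:
    - [-1,[0.13,0.43,0],[0,0,-0.09]]
    - [-1,[0.13,0.43,0],[0,0,-0.09]]
    - [-1,[0,0,0],[0,0.0867,0]]
    - [-1,[0,0,0],[0,0.0867,0]]
    - [-1,[0,0,0],[0,0.0867,0]]
    - [-1,[-0.86,0,3.25],[0,0,0]]
    - [-1,[-0.86,0,3.25],[0,0,0]]
    - [-1,[-0.86,0,3.25],[0,0,0]]
    - [-1,[-0.86,0,3.25],[0,0,0]]
    - [-1,[-0.86,0,3.25],[0,0,0]]
    - [-1,[-0.43,0,1.62],[0,0,0]]
    - [-1,[0,0,0],[0,0,0]]

```text
clock: 3.87
eef_pos: [0.5275, -0.1976, 0.0416]
tool_rot: [0.636, 0.76, 0.082, -0.104]
ft_force: [-0.1, 0.3, -0.1]
grip_width: -0.0001
```

```bash
cat > look.py <<'E'
from m import *;import sys
c=cam("wrist");o=bot.get_obs();M=R.from_quat(o["tool_rot"]).as_matrix()
print(o["clock"],o["eef_pos"].round(4),"x",M[:,0].round(3),"z",M[:,2].round(3),o["ft_force"].round(2))
print(coaster(c,np.array([.518,-.131])));measure(c,np.array([.518,-.131]))
save(sys.argv[1],c[0])
E
python3 look.py w2
```

```text
3.9167 [ 0.5291 -0.1982  0.0442] x [-0.17  0.95  0.26] z [-0.05   0.256 -0.965] [ 0.03 -0.17  0.66]
((array([ 0.5182, -0.131 ,  0.0452]), np.float64(0.0003), 72), (array([ 0.5183, -0.1309]), np.float64(0.0002), 72))
 coaster z 0.0139
 coaster hull (array([ 0.5192, -0.1311]), np.float64(0.0002), 57)
  flange (array([ 0.5352, -0.1939]), np.float64(0.0027), 21)
  egg (array([ 0.5307, -0.2115]), np.float64(0.001), 599)
```

View pics/w2.png

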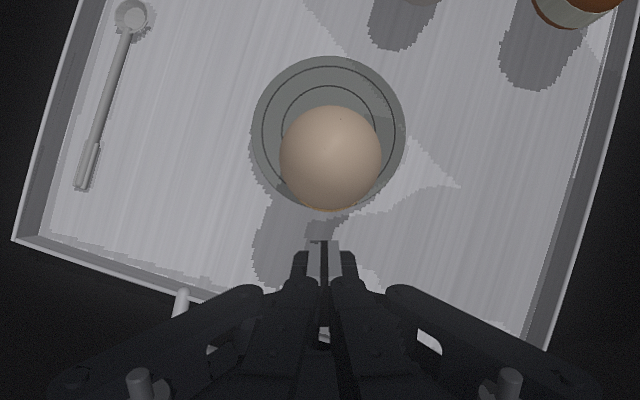

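>>> play_rows:
  moves:
    - [-1,[-0.33,0,1.24],[0,0,0]]
    - [-1,[-0.33,0,1.24],[0,0,0]]
    - [-1,[0,0,0],[0,0,0]]
    - [-1,[0,0,0],[0,0,0]]
    - [-1,[0,0,0],[0,0,0]]
    - [-1,[0,0,0],[0,0,0]]

```text
clock: 4.42
eef_pos: [0.5321, -0.1997, 0.0225]
tool_rot: [0.636, 0.761, 0.084, -0.098]
ft_force: [1.2, -1.2, 0.9]
grip_width: 0.0002
```

```bash
python3 - <<'E'
s=open('m.py').read()
s=s.replace('''        Q=P[(P[:,2]>lo)&(P[:,2]<hi)][:,:2]
''','''        Q=P[(P[:,2]>lo)&(P[:,2]<hi)&(hsv[:,1]>(45 if t=="egg" else 60))&(np.hypot(*(P[:,:2]-guess).T)<.05)][:,:2]
''')
open('m.py','w').write(s)
E
python3 look.py w3; python3 - <<'E'
from m import *
for n in("scene","side"):
    c=cam(n);print(n);measure(c,np.array([.518,-.131]))
E
```

```text
4.4667 [ 0.532  -0.1997  0.0223] x [-0.171  0.952  0.256] z [-0.043  0.252 -0.967] [ 0.24 -0.29 -0.26]
((array([ 0.5183, -0.1311,  0.0453]), np.float64(0.0003), 69), (array([ 0.5183, -0.1309]), np.float64(0.0003), 69))
 coaster z 0.0139
 coaster hull (array([ 0.519 , -0.1309]), np.float64(0.0002), 61)
  flange (array([ 0.5398, -0.1918]), np.float64(0.0029), 16)
  egg (array([ 0.5329, -0.1896]), np.float64(0.002), 42)
scene
 coaster z 0.0116
 coaster hull (array([ 0.5222, -0.1186]), np.float64(0.0009), 13)
  flange (array([ 0.5205, -0.15  ]), np.float64(0.0018), 103)
  egg (array([ 0.5212, -0.1494]), np.float64(0.0009), 88)
side
 coaster z 0.0126
 coaster hull (array([ 0.498 , -0.1244]), np.float64(0.0011), 9)
  flange (array([ 0.5227, -0.1522]), np.float64(0.001), 79)
  egg (array([ 0.5217, -0.1519]), np.float64(0.0004), 88)
```

>>> play_rows:
  moves:
    - [-1,[-0.1,0,0.37],[0,0,0]]
    - [-1,[0,0,0],[0,0,0]]
    - [-1,[0.19,0,0.05],[0,0,0]]
    - [-1,[0.19,0,0.05],[0,0,0]]
    - [-1,[0.19,0,0.05],[0,0,0]]
    - [-1,[0.19,0,0.05],[0,0,0]]
    - [-1,[0.15,0,0.04],[0,0,0]]
    - [-1,[0.1,0,0.026],[0,0,0]]
    - [-1,[0.1,0,0.026],[0,0,0]]
    - [-1,[0.1,0,0.026],[0,0,0]]
    - [-1,[0.1,0,0.026],[0,0,0]]
    - [-1,[0.1,0,0.026],[0,0,0]]

```text
clock: 5.57
eef_pos: [0.5284, -0.1849, 0.017]
tool_rot: [0.636, 0.76, 0.083, -0.099]
ft_force: [0.6, -1.3, 0.6]
grip_width: -0.0001
```

```bash
cat > look2.py <<'E'
from m import *
o=bot.get_obs();print(o["clock"],o["eef_pos"].round(4),o["ft_force"].round(2))
for n in("scene","side"):
    c=cam(n);print(n);measure(c,np.array([.518,-.131]))
E
python3 look2.py
```

```text
5.5667 [ 0.5284 -0.1849  0.017 ] [ 0.62 -1.26  0.59]
scene
 coaster z 0.0115
 coaster hull (array([ 0.5221, -0.1186]), np.float64(0.0014), 12)
  flange (array([ 0.5204, -0.1498]), np.float64(0.0016), 96)
  egg (array([ 0.521 , -0.1489]), np.float64(0.001), 94)
side
 coaster z 0.0127
 coaster hull (array([ 0.4994, -0.1191]), np.float64(0.0018), 8)
  flange (array([ 0.5227, -0.152 ]), np.float64(0.0011), 91)
  egg (array([ 0.5218, -0.1514]), np.float64(0.0006), 89)
```

>>> play_rows:
  moves:
    - [-1,[0.12,0,-0.04],[0,0,0]]
    - [-1,[0.11,0,0.0],[0,0,0]]
    - [-1,[0.11,0,0.028],[0,0,0]]
    - [-1,[0.11,0,0.028],[0,0,0]]
    - [-1,[0.11,0,0.028],[0,0,0]]
    - [-1,[0.11,0,0.028],[0,0,0]]
    - [-1,[0.11,0,0.028],[0,0,0]]
    - [-1,[0.11,0,0.028],[0,0,0]]
    - [-1,[0.11,0,0.028],[0,0,0]]
    - [-1,[0.11,0,0.028],[0,0,0]]
    - [-1,[0.11,0,0.028],[0,0,0]]
    - [-1,[0,0,0],[0,0,0]]

```text
clock: 6.67
eef_pos: [0.5261, -0.1724, 0.0181]
tool_rot: [0.636, 0.76, 0.083, -0.1]
ft_force: [0.4, -0.2, -1.0]
grip_width: 0.0
```

```bash
python3 look2.py; python3 look.py w4
```

```text
6.6667 [ 0.5261 -0.1724  0.0181] [ 0.4  -0.2  -0.95]
scene
 coaster z 0.0117
 coaster hull (array([ 0.5226, -0.1199]), np.float64(0.001), 11)
  flange (array([ 0.5187, -0.1368]), np.float64(0.0011), 90)
  egg (array([ 0.519 , -0.1362]), np.float64(0.0011), 106)
side
 coaster z 0.0126
 coaster hull (array([ 0.5365, -0.1424]), np.float64(0.0038), 9)
  flange (array([ 0.5202, -0.1396]), np.float64(0.0012), 79)
  egg (array([ 0.5195, -0.1388]), np.float64(0.0006), 100)
6.8167 [ 0.5262 -0.1726  0.0181] x [-0.17   0.951  0.257] z [-0.045  0.253 -0.966] [0.02 0.73 0.2 ]
((array([ 0.5183, -0.1309,  0.0451]), np.float64(0.0002), 69), (array([ 0.5183, -0.1309]), np.float64(0.0002), 69))
 coaster z 0.0139
 coaster hull (array([ 0.519, -0.131]), np.float64(0.0002), 58)
  egg (array([ 0.5285, -0.1923]), np.float64(0.0025), 90)
```

View pics/w4.png

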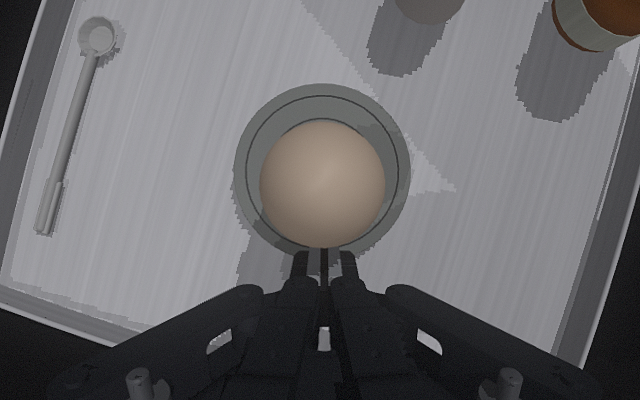

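The cup moved about 13 mm in the intended direction. The coaster is unmoved and the egg seated at about (322,185). About 8.5 mm remain.

>>> play_rows:
  moves:
    - [-1,[0.11,0,0.028],[0,0,0]]
    - [-1,[0.11,0,0.028],[0,0,0]]
    - [-1,[0.11,0,0.028],[0,0,0]]
    - [-1,[0.11,0,0.028],[0,0,0]]
    - [-1,[0.11,0,0.028],[0,0,0]]
    - [-1,[0.11,0,0.028],[0,0,0]]
    - [-1,[0.11,0,0.028],[0,0,0]]
    - [-1,[0,0,0],[0,0,0]]
    - [-1,[-0.5,0,-0.13],[0,0,0]]
    - [-1,[-1.5,0,-0.4],[0,0,0]]
    - [-1,[0,0,0],[0,0,0]]

```text
clock: 7.73
eef_pos: [0.5293, -0.1874, 0.0183]
tool_rot: [0.637, 0.76, 0.083, -0.098]
ft_force: [0.8, -0.8, 0.3]
grip_width: -0.0001
```

```bash
python3 look2.py
```

```text
7.7333 [ 0.5293 -0.1874  0.0183] [ 0.84 -0.82  0.33]
scene
 coaster z 0.0116
 coaster hull (array([ 0.5237, -0.1209]), np.float64(0.0007), 14)
  flange (array([ 0.5171, -0.1296]), np.float64(0.0017), 90)
  egg (array([ 0.5176, -0.1283]), np.float64(0.0009), 94)
side
 coaster z 0.0128
 coaster hull (array([ 0.5343, -0.1317]), np.float64(0.0045), 9)
  flange (array([ 0.519 , -0.1319]), np.float64(0.0012), 92)
  egg (array([ 0.5183, -0.131 ]), np.float64(0.0006), 88)
```

>>> play_rows:
  moves:
    - [-1,[-0.5,0,-1.0],[0,0,0]]
    - [-1,[0.8,0,-3.0],[0,0,0]]
    - [-1,[0.86,0,-3.25],[0,0,0]]
    - [-1,[0.86,0,-3.25],[0,0,0]]
    - [-1,[0.86,0,-3.25],[0,0,0]]
    - [-1,[0.86,0,-3.25],[0,0,0]]
    - [-1,[0.86,0,-3.25],[0,0,0]]
    - [-1,[0,0,0],[0,-0.0867,0]]
    - [-1,[0,0,0],[0,-0.0867,0]]
    - [-1,[0,0,0],[0,-0.0867,0]]
    - [-1,[0,0,0],[0,0,0]]
    - [-1,[0,0,0],[0,0,0]]

```text
clock: 8.83
eef_pos: [0.5294, -0.191, 0.2261]
tool_rot: [0.641, 0.768, 0.001, -0.0]
ft_force: [-0.3, 0.1, 1.1]
grip_width: 0.0003
```

```bash
python3 look2.py; python3 look.py w5; python3 -c "
import cv2;i=cv2.imread('pics/w5.png');cv2.imwrite('pics/w5c.png',cv2.resize(i[20:220,220:420],(600,600)))"
```

```text
8.8333 [ 0.5294 -0.191   0.2261] [-0.27  0.13  1.1 ]
scene
 coaster z 0.0117
 coaster hull (array([ 0.5246, -0.1208]), np.float64(0.0011), 12)
  flange (array([ 0.5166, -0.1292]), np.float64(0.0012), 96)
  egg (array([ 0.5175, -0.1286]), np.float64(0.001), 97)
side
 coaster z 0.0124
 coaster hull (array([ 0.5338, -0.1349]), np.float64(0.0052), 11)
  flange (array([ 0.5189, -0.1316]), np.float64(0.001), 73)
  egg (array([ 0.5183, -0.1312]), np.float64(0.0005), 84)
8.9833 [ 0.5297 -0.1931  0.2253] x [-0.175  0.984  0.001] z [-0.001  0.001 -1.   ] [ 0.24 -0.13 -0.98]
((array([ 0.5182, -0.131 ,  0.0453]), np.float64(0.0004), 71), (array([ 0.5183, -0.1309]), np.float64(0.0003), 71))
 coaster z 0.0138
 coaster hull (array([ 0.5193, -0.1305]), np.float64(0.0038), 18)
  egg (array([ 0.5185, -0.0941]), np.float64(0.0042), 12)
```

View pics/w5c.png

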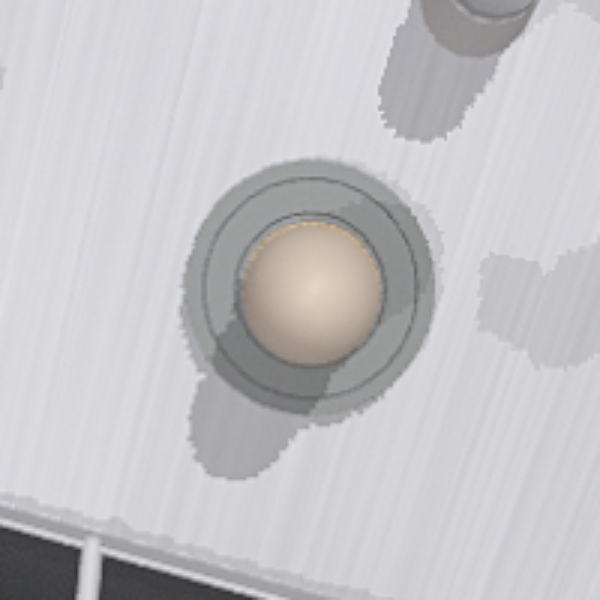

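The last crop shows the egg at about (313,293), inside the 53 mm ring centred at about (312,288). The cup is upright and within about 2 mm of centre, and the arm is clear of everything.

```bash
python3 -c "
from workcell import bot
print(bot.job_done())"
```

```text
the job is handed in; nothing more can be done
None
```

I pushed cup_a back to the centre of its coaster and handed the job in at about 9 s; no verdict was reported. I used shut fingers, tilted 15° away from the cup, and slow nudges low on its foot in three short steps. I then backed off and raised the arm clear.

**Final position:** cup_a moved about 21 mm. In the last wrist picture the egg sits inside the coaster's inner ring, within about 2 mm of its centre. The cup is upright with its egg still in it. My cup fits agree to 1–3 mm between the scene and side cameras, about the calibration error.

**Coaster:** coaster_a measured the same before and after, at (0.518, -0.131).

**Forces:** The wrist force read at most about 2 N at the end of each move call, which is about the noise level. I did not record the force within a push.

**Checks that failed or disagreed:**
- The scene and side outline fits of the coaster were unreliable because the cup hid part of it, so I used the wrist-camera edge fit instead.
- The wrist depth fits of the cup and egg also failed in the close and final views. I tracked the cup's position with the scene and side cameras.
- I did not measure cup_b, the salt shaker, honey jar or spoons again at the end. The arm never worked low near them.

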